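# Weight the pickle crock with boiled stones

## Task

The flat stones in the little pan have just been boiled and are needed as pickling weights: tip the pan so that they slide out onto the tray, and stand the empty pan upright again in the middle of its cork mat. Lay the oak pressing board flat on the gherkins in the middle of the crock, then build all the stones that are there into one steady pile on the middle of the board, each stone lying on the one below, turned so that it sits firmly and stays when let go. Leave the salt shaker, spice jar, pepper mill and honey jar where they are.

Things in the scene. Friction and masses are not known exactly. Their poses are not given: they have to be found in the camera images.
- pan: small round steel saucepan, 170 g, 60 mm high, base 118 and rim 156 mm across (walls flare 15 degrees, 3 mm thick, floor 4 mm), one straight black handle along its -x: a round bar 18 mm thick, 85 to 203 mm from the axis, centre line 47 mm above the underside. Origin: centre of the underside; z up out of the mouth. It starts on the cork mat with the stones in it.
- pan_grip (a point): point inside the pan's handle, on its centre line, 122 mm from the pan's axis and 47 mm above the underside; axes as the pan's.
- cork_mat: round cork mat, 152 mm across and 8 mm thick, fixed. Origin: centre of its underside, on the worktop.
- tray: shallow rectangular aluminium draining tray, fixed, 200 mm along its x and 240 mm along its y, floor 3 mm thick, rim 12 mm high and 3 mm thick. Origin: centre of its underside, on the worktop. (Behind it a wall cabinet hangs 0.43 m above the worktop, over all that lies beyond x = 0.64 m with y from -0.32 to 0.14 m.)
- crock: low round white stoneware crock with a blue band, fixed, 158 mm across the rim, 66 mm high, wall 7 mm, packed with green gherkins whose level top lies 58 mm above the underside, 8 mm below the rim. Origin: centre of its underside, on the worktop.
- board: oak pressing board with five drain holes, 104 mm along its x, 66 mm along its y, 16 mm thick, 90 g, loose, lying flat on the worktop at the start. Origin: centre of its underside; z up. Laid in the crock its top is 74 mm above the crock's underside.
- salt_shaker: bystander: clear salt shaker with a grey top, 44 x 44 x 90 mm, origin at the centre of its underside.
- red_spice: bystander: spice jar with a red cap, 45 x 45 x 108 mm, origin at the centre of its underside.
- pepper_mill: bystander: turned wooden pepper mill, 58 x 58 x 170 mm, origin at the centre of its underside.
- honey: bystander: glass honey jar with a red lid, 65 x 65 x 100 mm, origin at the centre of its underside.
- stone_grey: mid-grey flat river stone (absent in some runs), up to 54 (x) x 44 (y) mm, 26 mm thick at the middle (z), about 60 g, edges rounded, outline irregular. Origin: its middle. Two flats, each 70 % of its length and width, 13.0 mm from the origin, on either of which it can rest: the -z one square to z, the +z one leaning 7 degrees, its normal toward 20 degrees round from x to y.
- stone_sand: sand-brown flat river stone (absent in some runs), up to 53 (x) x 43 (y) mm, 25 mm thick at the middle (z), about 55 g, edges rounded, outline irregular. Origin: its middle. Two flats, each 70 % of its length and width, 12.5 mm from the origin, on either of which it can rest: the -z one square to z, the +z one leaning 8 degrees, its normal toward 110 degrees round from x to y.
- stone_dark: nearly black flat river stone (absent in some runs), up to 51 (x) x 41 (y) mm, 24 mm thick at the middle (z), about 50 g, edges rounded, outline irregular. Origin: its middle. Two flats, each 70 % of its length and width, 12.0 mm from the origin, on either of which it can rest: the -z one square to z, the +z one leaning 8 degrees, its normal toward 200 degrees round from x to y.
- stone_pale: off-white flat river stone (absent in some runs), up to 49 (x) x 40 (y) mm, 23 mm thick at the middle (z), about 45 g, edges rounded, outline irregular. Origin: its middle. Two flats, each 70 % of its length and width, 11.5 mm from the origin, on either of which it can rest: the -z one square to z, the +z one leaning 7 degrees, its normal toward 300 degrees round from x to y.
Mind the look-alikes: they are no part of the job. Leave any red look-alike of the stone_dark alone.

How it is judged:
By the outcome, as a careful person would: the job done as asked, in the order asked, and still so for the second after the job is handed in, with the robot touching nothing.
Of stone_grey, stone_sand, stone_dark, stone_pale only 3 to 4 are there at a start; the rules pass over those that are not, and their reading is None.
At some moment in a run one of pan, board may be knocked a few centimetres aside while the robot is not near it.
It also fails if it takes over 210 s, if anything falls off the work surface, if the arm or the gripper's body presses on something with over 40 N, if the wrist force passes 120 N, or if a joint passes its speed limit or range.

## Robot

A 7-joint arm with a two-finger parallel gripper is mounted at the origin on a cart in front of the work surface, level with it; the furniture and walls round the work are solid. World frame = base frame: x ahead of the robot, y to its left, z up, the work surface at z = 0. Lengths are in m, angles in degrees, forces in N, time in s.
With the tool pointing down it reaches from about 0.35 to 0.775 m from the base axis. Payload 3.1 kg.
Tool frame: the origin (TCP) lies on the centre line of the jaws, within the pads' length; the fingertips stand 17 mm ahead of it and the grasp point (between the pads) lies 2 mm behind it (robot.tip_reach is the distance from the TCP to the fingertips, in m); z points along the fingers, y is the line along which they close (so a half turn about z gives the same grasp; the last joint's range is limited). The gripper opens to 85 mm and grips with 20 to 120 N. Pads are 22 mm wide; open, the fingers measure 114 mm over their backs; the gripper's body (76 mm by 85 mm) begins 54 mm behind the grasp point. The pads swing forward as they close: fully open they stand 13 mm farther back than shut.
Start: joints at [72.21, 17.813, 0.802, 86.603, -0.252, 75.585, -1.558], TCP at [0.146, -0.53, 0.248] pointing down, gripper open.
Joint ranges: [-154.91, 154.91], [-16.99, 109.72], [-72.82, 74.43], [7.12, 147.25], [-82.49, 262.49], [11.32, 116.49], [-174.64, 174.64]. Speed limits (degrees/s): [159.86, 159.86, 180, 180, 180, 180, 180].

## Interface

Orientations are given as [roll, pitch, yaw] about the fixed x, y, z axes, in that order (R = Rz(yaw) Ry(pitch) Rx(roll)).
In Python, from station import robot, fingers, vision, workorder, recognise gives the robot as it stands. Calls block until the motion is done:
- robot.move_to(position, orientation): joint-space move of the TCP to a pose.
- robot.line_to(position, orientation=None, velocity=0.15, f_stop=None): straight line of the TCP; orientation=None keeps the orientation; velocity is the mean speed in m/s. With f_stop (N) it stops when the force on the tool has changed by that much, and returns True; else False.
- robot.move_j(angles): joint-space move.
- fingers.gripper_to(opening, force=None): opening from 0.0 (shut) to 1.0 (fully open); force is the grip in N (None keeps the last); returns when the fingers have stopped.
- robot.pause(seconds).
- robot.inverse_kinematics(position, orientation): joint angles nearest the present ones, or None.
- vision.grab_frame(name): name is "scene" or "top" or "wrist"; returns the picture (384x512x3 uint8, red, green, blue); there is no depth.
- vision.calibration(name): a dict with "mtx" (3x3 intrinsics, pixels), "extrinsics" (4x4, takes a point from world to camera coordinates); the wrist camera has in their place "T_tool_cam" (4x4, takes a point from camera to tool coordinates, whose origin is the TCP and whose axes are the flange's). Camera axes: x right, y up, looking along -z (the intrinsics and any distortion apply to the point x, -y, -z); pixel columns grow to the right and rows downward; lengths in m; the calibration is good to about 2 mm. A picture is of the moment at which its call begins: read the wrist's pose just before it. calibration takes no time and is no camera call.
A pose or a line that the arm cannot do raises robot.PlanningError and nothing moves.
- workorder.close_job(): hands the job in; it is judged then, once.
Trained networks look in the newest picture that a camera, given by its name, has taken for a name from the list of things; names that differ only in an ending like _2 or _b are one class to them, and where a whole thing is asked for, a point or a joint stands for the part that bears it (a point fixed in the world has none). Each returns a list of dicts, best first, with "p" (0 to 1); they miss things now and then, are a little off and sometimes report something else, mostly with a low value. They report only what shows in the picture. A call takes as long as a camera call. They do not tell look-alikes from the thing itself.
- recognise(label, camera): "rect" ([centre column, centre row, width, height] in pixels, round what is visible of it).
Readings, each from a call of its own:
- robot.current_time_s(): time.
- robot.current_joint_positions(): joint angles.
- robot.current_dq(): joint speeds.
- robot.current_joint_torque(): joint torques, N m.
- robot.current_tool_pos(): TCP position.
- robot.current_eef_rot(): TCP orientation.
- robot.current_contact_force(): force on the tool from outside, world axes, zero at the start.
- robot.current_torque(): the same for the moment, N m.
- robot.current_finger_gap(): opening from 0.0 (shut) to 1.0 (fully open).
- robot.current_gripper_force(): force on a finger pad.
Only numpy, scipy, OpenCV 4.12 (cv2) and the standard library are available. Lean on these libraries where they do the work, as an engineer would, in place of code of your own. Each camera call takes 0.05 s, during which the arm holds its last target. There are 200 camera calls.

## Working session

There is one attempt and no reset: what is moved stays moved. The work goes in short steps, each a Python script; the robot and the scene stay as the last script left them, time stands still between calls to the robot, and variables do not carry over. Pictures are saved under pics/ and viewed, at most 16 in all, crops included, and the job is handed in when it is done.

```bash
ls; mkdir -p pics
cat > h.py <<'E'
from station import robot, fingers, vision, workorder, recognise
import numpy as np, cv2
from scipy.spatial.transform import Rotation as R
def save(img,n,up=1): cv2.imwrite(f'pics/{n}.png',cv2.resize(img[:,:,::-1],None,fx=up,fy=up,interpolation=cv2.INTER_CUBIC))
def cam(name):
    c=vision.calibration(name)
    K=np.array(c['mtx'])
    if name=='wrist':
        T=np.eye(4); T[:3,:3]=R.from_euler('xyz',robot.current_eef_rot(),degrees=True).as_matrix(); T[:3,3]=robot.current_tool_pos()
        Twc=T@np.array(c['T_tool_cam'])
    else: Twc=np.linalg.inv(np.array(c['extrinsics']))
    return K,Twc
def ray(cm,u,v):
    K,T=cm; d=np.linalg.inv(K)@[u,v,1]; d=T[:3,:3]@[d[0],-d[1],-d[2]]
    return T[:3,3],d/np.linalg.norm(d)
def atz(cm,u,v,z):
    o,d=ray(cm,u,v); return o+d*(z-o[2])/d[2]
def proj(cm,p):
    K,T=cm; q=T[:3,:3].T@(np.array(p)-T[:3,3]); w=K@[q[0],-q[1],-q[2]]; return w[:2]/w[2]
def tri(obs):
    A=np.zeros((3,3));b=np.zeros(3)
    for cm,u,v in obs:
        o,d=ray(cm,u,v);M=np.eye(3)-np.outer(d,d);A+=M;b+=M@o
    return np.linalg.solve(A,b)
E
python3 - <<'E'
from h import *
for n in ('scene','top'):
    im=vision.grab_frame(n); save(im,n+'0',1.5); c=cam(n); print(n,c[0][0,0],c[1][:3,3].round(3),{k:np.shape(v) for k,v in vision.calibration(n).items()})
    for l in ['pan','pan_grip','cork_mat','tray','crock','board','stone_grey','stone_sand','stone_dark','stone_pale','salt_shaker','red_spice','pepper_mill','honey']:
        print(l,[(np.round(d['rect']).astype(int).tolist(),round(d['p'],2)) for d in recognise(l,n)][:4])
c=vision.calibration('wrist');print(c)
print(robot.current_time_s())
E
```

```text
pics
scene 398.8024436459747 [0.055 0.788 0.496] {'mtx': (3, 3), 'extrinsics': (4, 4)}
pan [([319, 180, 84, 34], 0.62)]
pan_grip [([320, 177, 88, 38], 0.82), ([163, 215, 15, 28], 0.22)]
cork_mat [([306, 193, 52, 15], 0.75)]
tray [([266, 238, 118, 66], 0.62)]
crock [([144, 260, 76, 65], 0.58)]
board [([216, 294, 59, 34], 0.88)]
stone_grey []
stone_sand []
stone_dark [([374, 189, 16, 19], 0.66), ([303, 176, 16, 5], 0.41)]
stone_pale [([116, 224, 25, 43], 0.63)]
salt_shaker [([165, 215, 16, 28], 0.91)]
red_spice [([115, 222, 25, 42], 0.97)]
pepper_mill [([248, 162, 18, 59], 0.86), ([145, 259, 78, 66], 0.71)]
honey [([278, 160, 18, 31], 0.68)]
top 423.07208104086925 [0.46  0.021 1.188] {'mtx': (3, 3), 'extrinsics': (4, 4)}
pan [([336, 212, 56, 104], 0.73), ([318, 197, 27, 45], 0.39), ([330, 181, 15, 20], 0.17)]
pan_grip [([338, 213, 60, 103], 0.84)]
cork_mat [([316, 200, 24, 37], 0.54)]
tray [([231, 206, 92, 77], 0.96)]
crock [([129, 154, 63, 59], 0.88)]
board [([136, 222, 34, 45], 0.68), ([328, 180, 15, 20], 0.23)]
stone_grey [([323, 198, 15, 18], 0.72), ([317, 126, 24, 26], 0.58)]
ston
[... 205 characters left out ...]
 128, 28, 24], 0.42)]
salt_shaker [([184, 130, 17, 19], 0.49)]
red_spice [([145, 102, 22, 23], 0.76)]
pepper_mill [([318, 127, 32, 27], 0.61)]
honey [([356, 138, 34, 31], 0.84)]
{'mtx': array([[318.63332026,   0.        , 252.76328336],
       [  0.        , 318.63332026, 190.80062881],
       [  0.        ,   0.        ,   1.        ]]), 'T_tool_cam': array([[-2.70314489e-04,  9.55751207e-01,  2.94176066e-01,
         7.54808714e-02],
       [ 9.99999854e-01,  3.95932772e-04, -3.67462849e-04,
        -5.58008278e-04],
       [-4.67677007e-04,  2.94175923e-01, -9.55751174e-01,
        -1.25948772e-01],
       [ 0.00000000e+00,  0.00000000e+00,  0.00000000e+00,
         1.00000000e+00]])}
1.5
```

View pics/top0.png

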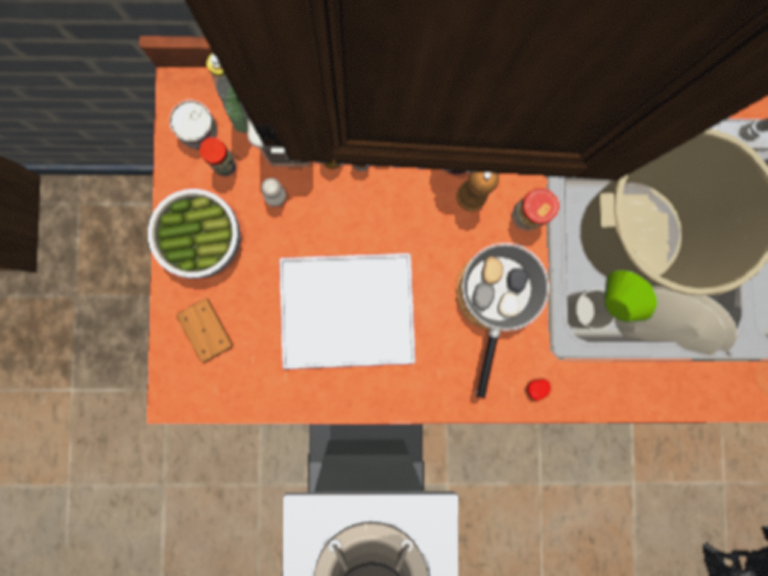

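View pics/scene0.png

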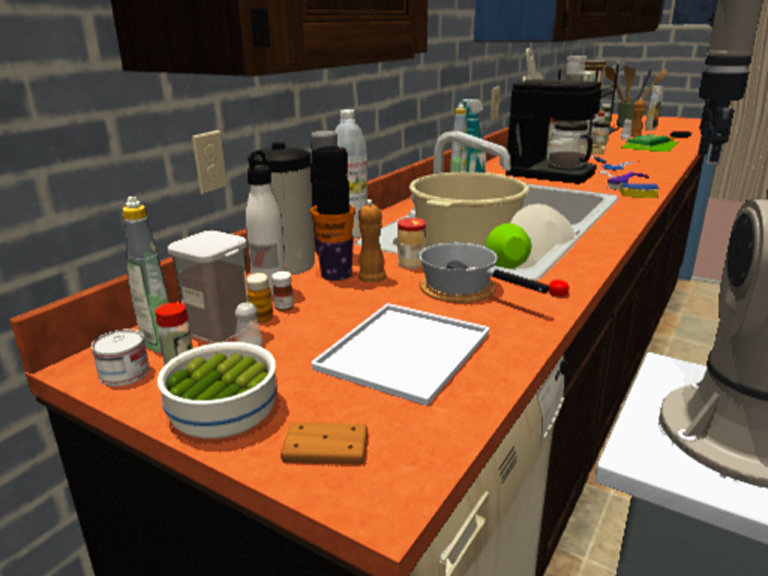

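Top view, in 512-px coordinates:
- The pan rim is centred at about (336,191). It holds four stones: sand (328,180), dark (344,186), grey (323,197) and pale (341,203).
- The tray is at (231,207), the crock at (129,155), the board at (136,220) and the mat under the pan.
- Look-alike candidates for the dark stone are the red thing at (360,260), which I leave alone, and the nearly black stone in the pan at (344,186), which is the real one.

Next I measure positions and check the choice in one close crop.

Run:
```python
from h import *
t=vision.grab_frame('top'); s=vision.grab_frame('scene'); ct=cam('top'); cs=cam('scene')
save(t[150:280,290:380],'crop_pan',6)
P=lambda u,v,z:atz(ct,u,v,z).round(3)
print('rim c',P(336,191,.068))
print('handle end',P(321.5,263,.055),'start',P(329.5,222,.055))
print('tray corners',[P(u/1.5,v/1.5,.012) for u,v in((281,256),(410,254),(413,362),(283,368))])
print('crock',P(129,155,.066)); print('board',[P(u/1.5,v/1.5,.016) for u,v in((207,299),(232,345),(204,362),(178,317))])
# triangulate
for n,a,b in(('rim',(336,191),(305.5,172)),('handle end',(321.5,263),(365,194)),('crock',(129,155),(145,248)),('board',(136,220),(216,288)),('red',(360,260),(373,192))):
    p=tri([(ct,*a),(cs,*b)]);print(n,p.round(3),'reproj',proj(ct,p).round(1),proj(cs,p).round(1))
# robust tray colour segmentation
h=cv2.cvtColor(t,cv2.COLOR_RGB2HSV); m=((h[...,1]<40)&(h[...,2]>150)).astype(np.uint8)
for c in cv2.findContours(m,0,2)[0]:
    if cv2.contourArea(c)>700: print('white',cv2.minAreaRect(c))
m=((h[...,0]>9)&(h[...,0]<22)&(h[...,1]>100)&(h[...,2]<215)).astype(np.uint8); m[:190]=0;m[260:]=0;m[:,170:]=0;m[:,:105]=0
for c in cv2.findContours(m,0,2)[0]:
    if cv2.contourArea(c)>300: 
        r=cv2.minAreaRect(c);print('brd',r,[P(*q,.016)for q in cv2.boxPoints(r)],P(*r[0],.016))
print(t[205,135],t[245,135])
```

```text
rim c [ 0.529 -0.235  0.068]
handle end [ 0.338 -0.196  0.055] start [ 0.447 -0.219  0.055]
tray corners [array([0.588, 0.168, 0.012]), array([ 0.593, -0.072,  0.012]), array([ 0.392, -0.077,  0.012]), array([0.381, 0.162, 0.012])]
crock [0.623 0.316 0.066]
board [array([0.507, 0.302, 0.016]), array([0.423, 0.255, 0.016]), array([0.393, 0.305, 0.016]), array([0.474, 0.354, 0.016])]
rim [ 0.529 -0.236  0.061] reproj [336.1 191.2] [305.3 172. ]
handle end [ 0.335 -0.198  0.048] reproj [321.8 263.7] [364.2 194.1]
crock [0.625 0.318 0.06 ] reproj [128.8 154.8] [145.3 248. ]
board [0.452 0.306 0.021] reproj [135.7 219.5] [216.8 288.1]
red [ 0.342 -0.312  0.009] reproj [359.9 259.8] [373.2 192. ]
white ((246.5, 356.0), (54.0, 117.0), 90.0)
white ((230.76773071289062, 206.94996643066406), (73.14041137695312, 87.36618041992188), 87.73949432373047)
white ((128.00001525878906, 155.00001525878906), (57.982757568359375, 57.982757568359375), 45.0)
white ((436.779541015625, 179.0867462158203), (149.5355224609375, 119.01348876953125), 0.5354589819908142)
brd ((136.30276489257812, 219.99082946777344), (38.74073028564453, 25.601390838623047), 61.69924545288086) [array([0.481, 0.362, 0.016]), array([0.514, 0.301, 0.016]), array([0.421, 0.249, 0.016]), array([0.388, 0.31 , 0.016])] [0.451 0.306 0.016]
[177 119  69] [233 131  79]
```

View pics/crop_pan.png

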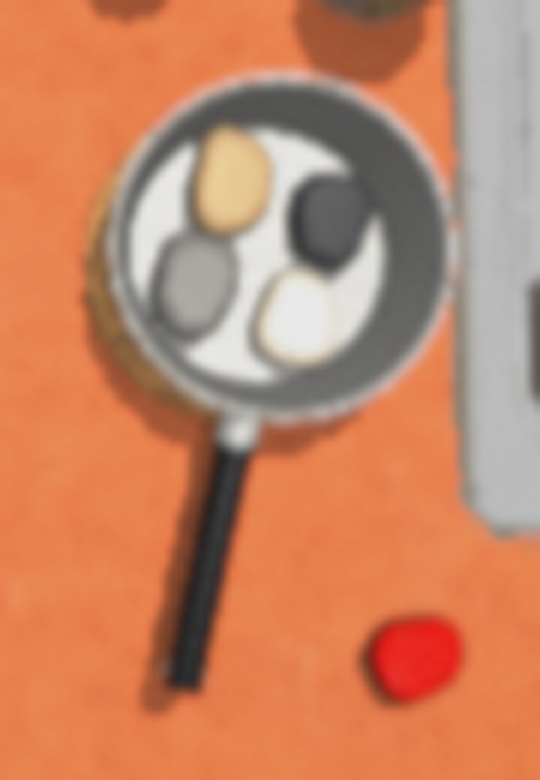

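The crop confirms four real stones in the pan (sand, dark, grey and pale), with the red look-alike outside it. Now I search for a reachable grasp and pour.

```bash
cat >> h.py <<'E'
TR=np.array([0.489,0.045])
def pan_tool(pc,psi,roll,theta,flip,g=0.115):
    """pan origin pc, yaw psi, roll about pan x; tool tilt theta"""
    Rp=R.from_euler('z',psi,degrees=True)*R.from_euler('x',roll,degrees=True)
    Rt=Rp*R.from_euler('x',180+theta,degrees=True)*R.from_euler('z',180*flip,degrees=True)
    p=np.array(pc)+Rp.apply([-g,0,.047])+Rt.apply([0,0,.002])
    return p,Rt.as_euler('xyz',degrees=True)
def pour_pc(psi,roll,lip):
    Rp=R.from_euler('z',psi,degrees=True)*R.from_euler('x',roll,degrees=True)
    return np.array(lip)-Rp.apply([0,-.078*np.sign(roll),.06])
E
python3 - <<'E'
from h import *
pc0=np.array([.529,-.236,.008]);res=[]
ik=robot.inverse_kinematics
for flip in(0,1):
  for theta in range(-60,61,20):
    p,o=pan_tool(pc0,-11.5,0,theta,flip)
    q0=ik(p,o)
    if q0 is None: continue
    for sg in(-1,1):
      for psi in range(-120,121,15):
        best=0;
        for roll in(0,40,80,105,125):
          d=R.from_euler('z',psi,degrees=True).apply([0,-sg,0])
          lip=np.r_[TR,0.06]-.025*d   # lip a bit before the centre (pour dir d)
          pc=pour_pc(psi,sg*(roll if roll else 1e-3),lip)
          pc[2]=max(pc[2],.10)
          p,o=pan_tool(pc,psi,sg*roll,theta,flip)
          q=ik(p,o)
          if q is None: break
          best=roll
        if best>=105: res.append((best,flip,theta,sg,psi,np.round(q).astype(int).tolist()))
for r in sorted(res,key=lambda r:-r[0])[:60]: print(r)
E
```

```text
AttributeError: 'NoneType' object has no attribute 'rint'

The above exception was the direct cause of the following exception:

Traceback (most recent call last):
TypeError: loop of ufunc does not support argument 0 of type NoneType which has no callable rint method
```

Run:
```python
from h import *
pc0=np.array([.529,-.236,.008]);res=[]
ik=robot.inverse_kinematics
for flip in(0,1):
  for theta in range(-60,61,20):
    p,o=pan_tool(pc0,-11.5,0,theta,flip)
    q0=ik(p,o)
    if q0 is None: continue
    for sg in(-1,1):
      for psi in range(-120,121,15):
        best=0;qq=[]
        for roll in(0,40,80,105,125):
          d=R.from_euler('z',psi,degrees=True).apply([0,-sg,0])
          lip=np.r_[TR,0.06]-.025*d
          pc=pour_pc(psi,sg*(roll if roll else 1e-3),lip)
          pc[2]=max(pc[2],.10)
          p,o=pan_tool(pc,psi,sg*roll,theta,flip)
          q=ik(p,o)
          if q is None: break
          best=roll;qq.append(np.round(q).astype(int))
        if best>=105: res.append((best,int(np.abs(np.diff(qq,axis=0)).max()),flip,theta,sg,psi,qq[0].tolist(),qq[-1].tolist()))
for r in sorted(res,key=lambda r:(-r[0],r[1]))[:40]: print(r)
print(len(res))
```

```text
(125, 33, 0, 20, 1, 30, [35, 10, -38, 118, -13, 64, -56], [58, 108, -54, 82, -33, 116, -62])
(125, 33, 1, 20, 1, 15, [41, 9, -48, 120, -15, 58, 107], [54, 99, -38, 91, -42, 115, 145])
(125, 34, 0, -20, -1, -15, [-45, 7, 32, 121, 16, 64, -126], [-73, 107, 49, 88, 32, 114, -124])
(125, 37, 0, 0, 1, 30, [46, 3, -62, 122, 3, 57, -77], [57, 97, -52, 80, -26, 114, -59])
(125, 37, 0, 20, 1, 15, [36, 9, -41, 120, -17, 58, -71], [59, 103, -44, 91, -38, 111, -41])
(125, 37, 1, 0, 1, 30, [47, 3, -63, 122, 3, 57, 102], [62, 104, -63, 80, -19, 111, 111])
(125, 38, 1, 20, 1, 30, [55, 16, -61, 117, -5, 63, 116], [58, 108, -54, 82, -33, 116, 118])
(125, 45, 1, 60, -1, 30, [61, 65, -62, 76, 5, 103, 120], [-3, 46, -62, 132, 72, 109, 5])
(125, 46, 0, -40, 1, -120, [14, 68, -52, 36, 17, 116, 130], [-30, 52, -31, 125, 103, 107, 12])
(125, 46, 1, -20, 1, 30, [27, 3, -63, 126, 26, 58, 69], [62, 92, -62, 80, -12, 107, 115])
(125, 48, 1, -20, -1, 0, [34, 9, -50, 120, 30, 63, 58], [-75, 104, 42, 96, 35, 108, 37])
(125, 52, 0, 0, 1, -120, [24, 47, -62, 78, 41, 79, 113], [-58, 79, 11, 109, 90, 114, -10])
(125, 
[... 1833 characters left out ...]
, [16, 15, -62, 118, 33, 70, 44], [55, 73, -32, 95, -34, 102, 145])
(125, 64, 1, 40, -1, -15, [58, 12, -24, 125, -37, 64, 131], [-44, 57, 1, 90, 35, 113, 19])
(125, 65, 1, -20, -1, 30, [53, 13, -62, 119, 38, 53, 89], [-60, 97, 22, 110, 55, 113, -13])
(125, 65, 1, 0, -1, 0, [45, 6, -41, 119, 5, 57, 92], [-59, 80, 18, 97, 43, 116, 19])
(125, 66, 1, -20, 1, 0, [11, 26, -62, 109, 36, 79, 25], [56, 68, -23, 108, -46, 94, 160])
(125, 67, 1, -60, 1, -30, [-39, 54, 1, 66, 20, 116, 21], [53, 25, -22, 142, -77, 58, 162])
(125, 67, 1, 0, -1, 15, [45, 11, -40, 114, 8, 58, 107], [-57, 79, 11, 108, 51, 112, 2])
(125, 67, 1, 20, -1, 30, [63, 37, -62, 97, 15, 76, 118], [-46, 65, -10, 125, 65, 109, -13])
193
```

Run:
```python
from h import *
pc0=np.array([.529,-.236,.008]);psi=-11.5
p,o=pan_tool(pc0,psi,0,-40,1)
z=R.from_euler('xyz',o,degrees=True).as_matrix()[:,2]
pre=p-0.10*z; print(p.round(3),o.round(1),pre.round(3))
robot.move_to(pre+[0,0,.05],o); fingers.gripper_to(0.5); robot.line_to(pre,o)
print(np.round(robot.current_joint_positions()),robot.current_time_s())
c=cam('wrist'); im=vision.grab_frame('wrist'); save(im,'w1',1.2)
print(recognise('pan_grip','wrist'))
for n,q in(('grip',p),('end',pc0+R.from_euler('z',psi,degrees=True).apply([-.203,0,.047])),('start',pc0+R.from_euler('z',psi,degrees=True).apply([-.085,0,.047]))): print(n,proj(c,q).round(0)*1.2)
```

```text
[ 0.416 -0.214  0.053] [-140.     0.   168.5] [ 0.429 -0.151  0.13 ]
[ 18.  27. -36. 111.  51.  79.  36.] 4.3167
[{'rect': [251.5, 213.1, 110.6, 277.0], 'p': 0.72}]
grip [303.6 237.6]
end [303.6  86.4]
start [303.6 282. ]
```

View pics/w1.png

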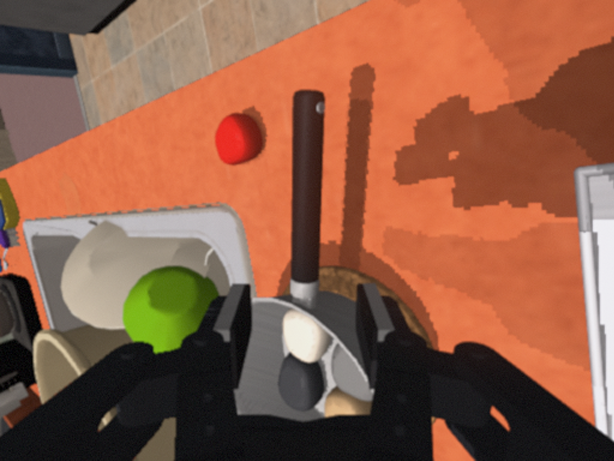

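The wrist view shows the handle running from (309,92) to (304,280), as predicted at (304,86) to (304,282). The red look-alike is clear at (240,138). Grasp and lift.

Run:
```python
from h import *
pc0=np.array([.529,-.236,.008]);psi=-11.5
p,o=pan_tool(pc0,psi,0,-40,1)
print('stop',robot.line_to(p,o,velocity=.08,f_stop=8))
fingers.gripper_to(0,force=110); print('gap',robot.current_finger_gap(),robot.current_gripper_force(),robot.current_tool_pos())
t=robot.current_tool_pos(); robot.line_to(np.array(t)+[0,0,.12],velocity=.08)
print(robot.current_contact_force(),robot.current_torque(),robot.current_finger_gap(),robot.current_time_s())
s=vision.grab_frame('scene'); tp=vision.grab_frame('top'); c=cam('wrist'); w=vision.grab_frame('wrist')
save(np.vstack([np.hstack([s[80:280,200:456],tp[80:280,200:456]]),w[::1,:][:384]]),'lift',1.0)
print([d for d in recognise('cork_mat','top')],[d for d in recognise('cork_mat','scene')])
```

```text
stop False
gap 0.17490295406939912 107.24069595336914 [ 0.41635308 -0.21416639  0.05367692]
[-0.16707673 -0.58339737 -4.28859004] [1.23262856 0.10729588 0.03639234] 0.17875548008647738 7.8417
[{'rect': [319.3, 193.1, 33.2, 52.9], 'p': 0.59}] [{'rect': [304.9, 190.9, 50.0, 22.9], 'p': 0.83}]
```

View pics/lift.png

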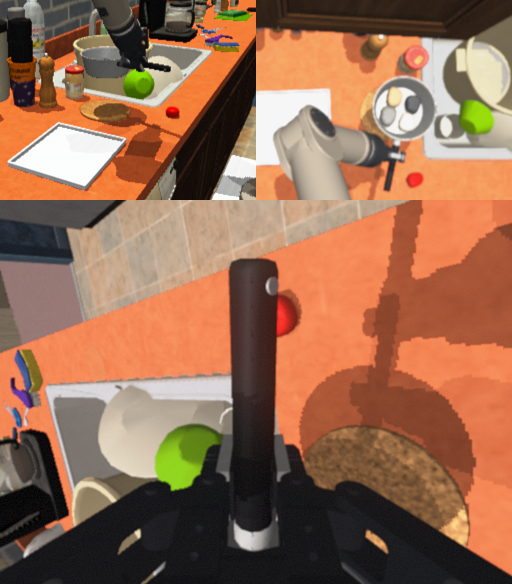

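Run:
```python
from h import *
psi=15;sg=1
d=R.from_euler('z',psi,degrees=True).apply([0,-1,0])
def tgt(roll,off,lz=.045):
    pc=pour_pc(psi,max(roll,1e-3),np.r_[TR,lz]+off*d); pc[2]=max(pc[2],.10); return pan_tool(pc,psi,roll,-40,1)
def go(p,o,v):
    try: robot.line_to(p,o,velocity=v)
    except robot.PlanningError as e: print('line fail',e); robot.move_to(p,o)
p,o=tgt(0,0); p=p+[0,0,.04]
t0=robot.current_time_s()
go(p,o,.15); print(robot.current_time_s()-t0,np.round(robot.current_joint_positions()))
for roll,off,v in((30,0,.06),(60,0,.06),(80,0,.04),(90,-.005,.03),(100,-.01,.02),(110,-.03,.02),(120,-.05,.02),(128,-.06,.02)):
    go(*tgt(roll,off),v); f=robot.current_contact_force(); print(roll,round(robot.current_time_s()-t0,1),np.round(f,1),round(robot.current_finger_gap(),3))
robot.pause(.5)
tp=vision.grab_frame('top'); s=vision.grab_frame('scene')
save(np.hstack([tp[100:300,130:386],s[120:320,150:406]]),'pour',1.5)
```

```text
2.2083000000000013 [ -3.  20. -53. 115.  43.  88.  31.]
30 3.1 [-0.3 -1.  -4.2] 0.176
60 4.0 [ 1.2 -0.1 -3.3] 0.18
80 4.8 [-0.7  2.1 -4.3] 0.173
90 5.2 [-0.6  1.3 -2.2] 0.175
100 5.8 [-0.7  0.4 -1.9] 0.174
110 6.3 [ 0.3  0.3 -1.7] 0.175
120 6.8 [-0.  -0.8 -1.5] 0.175
128 7.2 [ 0.4 -0.8 -1.6] 0.179
```

View pics/pour.png

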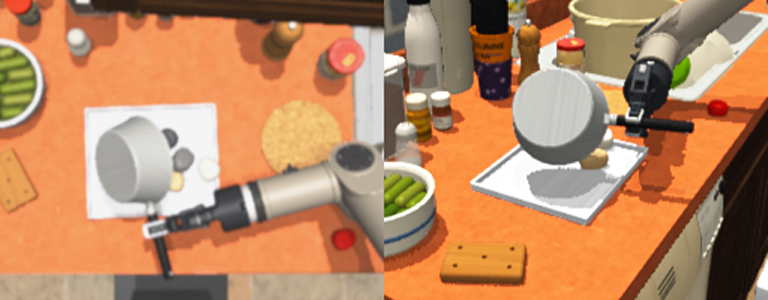

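All four stones (dark, grey, sand, pale) are on the tray. The mat lies bare at about (331,193) in the top view. Raise the pan, turn it upright and set it back.

Run:
```python
from h import *
psi=15
d=R.from_euler('z',psi,degrees=True).apply([0,-1,0])
t0=robot.current_time_s()
robot.line_to(np.array(robot.current_tool_pos())+np.array([0,0,.10])-.02*d,velocity=.15)
pc=np.r_[TR,.17]-.06*d-.078*d
p,o=pan_tool(pc,psi,0,-40,1); robot.line_to(p,o,velocity=.1)
im=vision.grab_frame('top'); ct=cam('top')
r=recognise('cork_mat','top'); print([x['rect']+[x['p']] for x in r])
h=cv2.cvtColor(im,cv2.COLOR_RGB2HSV); roi=(slice(150,240),slice(285,375))
m=np.zeros(im.shape[:2],np.uint8); m[roi]=((h[roi][...,0]>11)&(h[roi][...,1]<175)&(h[roi][...,1]>60)&(h[roi][...,2]>130))
m=cv2.morphologyEx(m,cv2.MORPH_OPEN,np.ones((3,3),np.uint8))
cs=max(cv2.findContours(m,0,2)[0],key=cv2.contourArea); e=cv2.fitEllipse(cs);print(e,cv2.contourArea(cs)); C=atz(ct,*e[0],.008); print('mat',C, 'r0',atz(ct,r[0]['rect'][0],r[0]['rect'][1],.008) if r else None)
v=im.copy(); cv2.ellipse(v,(tuple(e[0]),tuple(e[1]),e[2]),(0,0,255),1); save(np.hstack([v[100:300,130:386],(m[100:300,130:386,None]*255).repeat(3,2)]),'mat',1.5)
print(robot.current_time_s()-t0)
```

```text
[[330.2, 193.6, 59.1, 56.5, 0.97]]
((330.355224609375, 193.25807189941406), (52.99978256225586, 53.73476791381836), 131.94960021972656) 2229.5
mat [ 0.52634126 -0.23239956  0.008     ] r0 [ 0.52537888 -0.23195023  0.008     ]
4.625
```

View pics/mat.png

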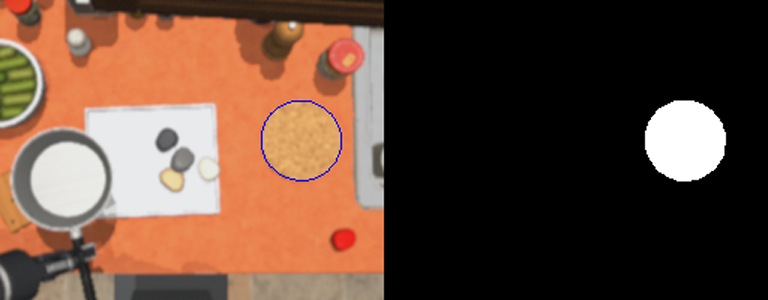

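Run:
```python
from h import *
ct=cam('top'); d=R.from_euler('z',15,degrees=True).apply([0,-1,0])
pc=np.r_[TR,.17]-.138*d; seen=atz(ct,170.7,219.3,.23); print('pan in hand expect',pc,'seen',seen)
t0=robot.current_time_s()
M=np.array([.5260,-.2322,.008]); psi=-11.5
p,o=pan_tool(M+[0,0,.10],psi,0,-40,1); robot.line_to(p,o,velocity=.2)
p,o=pan_tool(M+[0,0,.02],psi,0,-40,1); robot.line_to(p,o,velocity=.12)
p,o=pan_tool(M+[0,0,-.006],psi,0,-40,1); print(robot.line_to(p,o,velocity=.03,f_stop=3),robot.current_tool_pos(),p)
fingers.gripper_to(0.5); robot.pause(.2)
z=R.from_euler('xyz',robot.current_eef_rot(),degrees=True).as_matrix()[:,2]
robot.line_to(np.array(robot.current_tool_pos())-.1*z,velocity=.15)
robot.line_to(np.array(robot.current_tool_pos())+[-.03,.05,.12],velocity=.3)
print(robot.current_time_s()-t0,robot.current_time_s())
im=vision.grab_frame('top'); s=vision.grab_frame('scene')
print([x['rect']+[x['p']] for x in recognise('pan','top')])
save(np.hstack([im[100:300,130:386],s[120:320,150:406]]),'panback',1.5)
```

```text
pan in hand expect [0.45328297 0.17829776 0.17      ] seen [0.45411584 0.17680951 0.23      ]
True [ 0.412486   -0.21123309  0.05343228] [ 0.41305236 -0.21053245  0.04746791]
5.4666999999999994 25.95
[[334.8, 214.7, 55.3, 103.7, 0.8]]
```

View pics/panback.png

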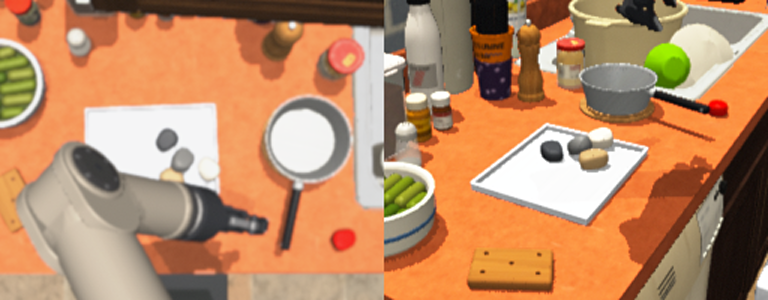

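Pan is back on the mat. The board in the scene view sits at about (234,300), against (216,288) before, so it seems to have been knocked. Look at it again from above with the wrist camera.

```bash
cat >> h.py <<'E'
def down(yaw): return [180,0,yaw]
def goto(p,yaw,tries=(0,180,-180)):
    best=None
    for k in tries:
        q=robot.inverse_kinematics(p,down(yaw+k))
        if q is not None:
            c=np.abs(np.array(q)-robot.current_joint_positions()).max()
            if best is None or c<best[0]: best=(c,yaw+k)
    robot.move_to(p,down(best[1])); return best[1]
E
python3 - <<'E'
from h import *
ct=cam('top'); print('rim now',atz(ct,335,193.3,.068))
t0=robot.current_time_s()
print(goto([.43,.28,.26],29),robot.current_time_s()-t0); fingers.gripper_to(1.0)
c=cam('wrist'); w=vision.grab_frame('wrist'); tp=vision.grab_frame('top');s=vision.grab_frame('scene')
print([x['rect']+[x['p']] for x in recognise('board','wrist')])
h=cv2.cvtColor(w,cv2.COLOR_RGB2HSV)
m=((h[...,0]>10)&(h[...,0]<24)&(h[...,1]>90)&(h[...,2]<225)).astype(np.uint8)
m=cv2.morphologyEx(m,cv2.MORPH_OPEN,np.ones((5,5),np.uint8))
v=w.copy()
for q in cv2.findContours(m,0,2)[0]:
    if cv2.contourArea(q)>1500:
        r=cv2.minAreaRect(q); b=cv2.boxPoints(r); W=[atz(c,*k,.016)[:2].round(4) for k in b]
        print(r,W,'ctr',np.mean(W,0),np.linalg.norm(W[0]-W[1]),np.linalg.norm(W[1]-W[2])); cv2.polylines(v,[b.astype(int)],True,(0,0,255),1)
save(v,'w2',1.0)
E
```

```text
rim now [ 0.52290442 -0.23192658  0.068     ]
209 1.4166999999999987
[[272.1, 153.6, 57.8, 91.5, 0.87], [89.1, 109.5, 177.2, 219.0, 0.17]]
((453.7333984375, 297.4643249511719), (123.18681335449219, 29.277725219726562), 28.178592681884766) [array([0.4843, 0.5228]), array([0.4445, 0.5156]), array([0.4441, 0.7008]), array([0.4865, 0.7139])] ctr [0.46485  0.613275] 0.04044601340058129 0.18520043196493902
((341.12060546875, 234.4231414794922), (29.368623733520508, 64.0326156616211), 34.2868766784668) [array([0.5009, 0.4053]), array([0.4183, 0.4057]), array([0.4217, 0.4443]), array([0.506 , 0.4461])] ctr [0.461725 0.42535 ] 0.0826009685173243 0.038749451609022774
((478.6358947753906, 233.29034423828125), (61.057491302490234, 67.46524810791016), 29.9315128326416) [array([0.417, 0.541]), array([0.3351, 0.5272]), array([0.334 , 0.6111]), array([0.4185, 0.6306])] ctr [0.37615  0.577475] 0.08305450017909925 0.0839072106555807
((422.138671875, 202.4896240234375), (62.89710235595703, 71.01985931396484), 34.38034439086914) [array([0.4164, 0.4478]), array([0.3332, 0.446 ]), array([0.3377, 0.528 ]), array([0.4241, 0.5348])] ctr [0.37785 0.48915] 0.08321946887597877 0.08212338278468564
((274.0, 153.5), (85.0, 56.0), 90.0) [array([0.3856, 0.2468]), array([0.355 , 0.3021]), array([0.4409, 0.3549]), array([0.4741, 0.2951])] ctr [0.4139   0.299725] 0.06320166137056842 0.1008298071008767
```

View pics/w2.png

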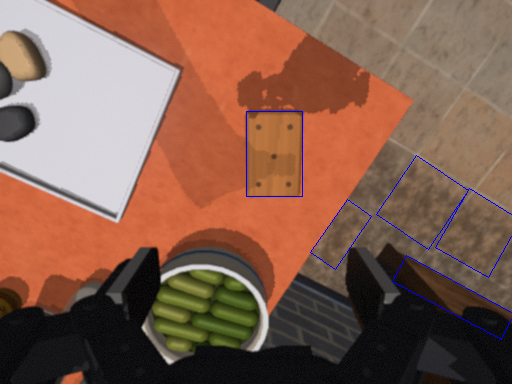

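Run:
```python
from h import *
ct=cam('top')
im=cv2.imread('pics/top0.png')[:,:,::-1]; roi=im[180:285,140:250]
h=cv2.cvtColor(np.ascontiguousarray(roi),cv2.COLOR_RGB2HSV); m=((h[...,1]<60)&(h[...,2]>120)).astype(np.uint8)
q=max(cv2.findContours(m,0,2)[0],key=cv2.contourArea); e=cv2.fitEllipse(cv2.convexHull(q)); u,v=(e[0][0]+140+.5)/1.5-.5,(e[0][1]+180+.5)/1.5-.5
print('crock ellipse',u,v,e[1],atz(ct,u,v,.066))
g=cv2.cvtColor(np.ascontiguousarray(h),cv2.COLOR_HSV2RGB); gm=((h[...,0]>25)&(h[...,0]<50)&(h[...,1]>90)).astype(np.uint8)
e=cv2.fitEllipse(cv2.convexHull(np.vstack([c for c in cv2.findContours(gm,0,2)[0] if cv2.contourArea(c)>20]))); print('gherkins',e[1],atz(ct,(e[0][0]+140.5)/1.5-.5,(e[0][1]+180.5)/1.5-.5,.058))
cw=cam('wrist'); p=tri([(cw,274,153.5),(ct,138,227)]); print('board tri',p)
t0=robot.current_time_s()
B=np.array([.414,.300]); yaw=210
robot.line_to([*B,.10],down(yaw),velocity=.25)
print('gap',robot.current_finger_gap(),robot.line_to([*B,.030],down(yaw),velocity=.1,f_stop=8))
print('stop',robot.line_to([*B,.012],down(yaw),velocity=.02,f_stop=4),robot.current_tool_pos(),robot.current_contact_force())
robot.line_to(np.array(robot.current_tool_pos())+[0,0,.003],velocity=.03)
fingers.gripper_to(0,force=50); print('gap',robot.current_finger_gap(),robot.current_tool_pos())
robot.line_to([*B,.15],velocity=.15); print(robot.current_finger_gap(),robot.current_contact_force(),robot.current_time_s())
s=vision.grab_frame('scene'); save(s[100:384,80:400],'brd',1.5)
```

```text
crock ellipse 127.92540740966797 155.25716145833334 (88.20619201660156, 91.65318298339844) [0.62249709 0.31917708 0.066     ]
gherkins (72.50424194335938, 73.94926452636719) [0.62401351 0.31877937 0.058     ]
board tri [ 0.42662584  0.31710266 -0.07438798]
gap 0.9990171191388478 False
stop False [0.4140836  0.30008248 0.01209861] [ 0.06054134  0.64807295 -0.66364183]
gap 0.7568309760968044 [0.41429723 0.30040253 0.01558285]
0.7577689868662306 [ 1.16316417 -0.87759377 -0.89015988] 32.5417
```

View pics/brd.png

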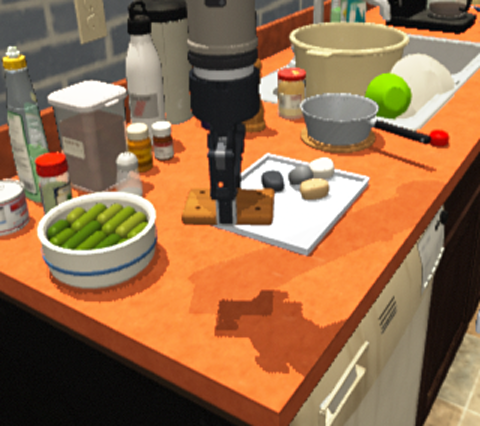

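Run:
```python
from h import *
C=np.array([.623,.319]); yaw=210
robot.line_to([*C,.15],down(yaw),velocity=.2)
robot.line_to([*C,.085],velocity=.1)
print(robot.line_to([*C,.068],velocity=.025,f_stop=3),robot.current_tool_pos(),robot.current_contact_force())
fingers.gripper_to(0.95); robot.pause(.1)
robot.line_to([*C,.15],velocity=.15)
# look at tray from above
y=goto([.44,.06,.27],0); print(y,robot.current_time_s())
c=cam('wrist'); w=vision.grab_frame('wrist'); save(w,'w3',1.5)
for l in('stone_grey','stone_sand','stone_dark','stone_pale'): print(l,[(np.round(x['rect']).tolist(),round(x['p'],2)) for x in recognise(l,'wrist')][:3])
np.savez('w3.npz',w=w,K=c[0],T=c[1])
```

```text
True [0.62314848 0.31905288 0.07368444] [ 0.55122192 -0.62395288  4.11608795]
180 37.4667
stone_grey [([196.0, 196.0, 37.0, 39.0], 0.61), ([38.0, 176.0, 73.0, 250.0], 0.6), ([237.0, 188.0, 209.0, 162.0], 0.48)]
stone_sand [([211.0, 169.0, 40.0, 40.0], 0.73), ([451.0, 284.0, 120.0, 87.0], 0.42)]
stone_dark [([218.0, 223.0, 32.0, 38.0], 0.87), ([37.0, 178.0, 74.0, 249.0], 0.67)]
stone_pale [([155.0, 183.0, 35.0, 39.0], 0.58)]
```

View pics/w3.png

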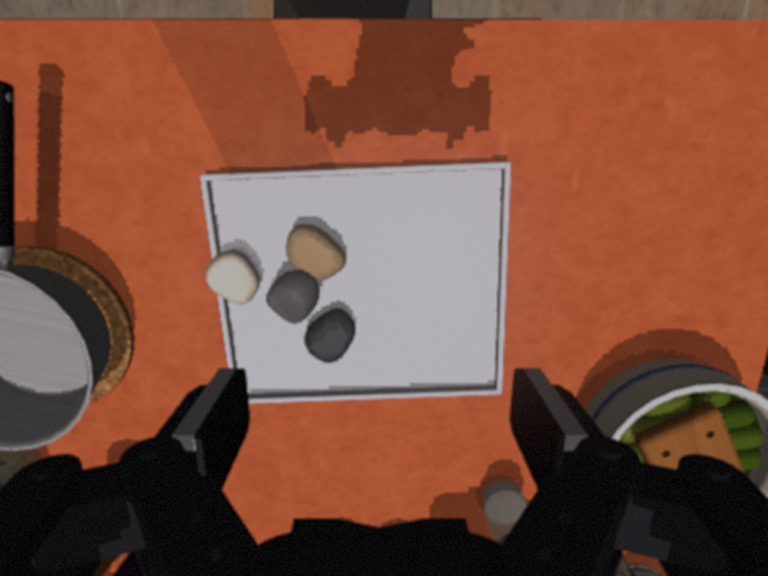

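Board is in the crock at lower right. On the tray are pale (155,183), which straddles the left rim, sand (211,168), grey (196,197), which touches sand, and dark (220,222). I take closer views from two places.

Run:
```python
from h import *
ims=[]
for i,(x,y,yaw) in enumerate(((.485,-.02,180),(.485,-.02,270))):
    a=goto([x,y,.15],yaw,(0,-360)if yaw>180 else (0,)); print(a)
    c=cam('wrist'); w=vision.grab_frame('wrist'); np.savez(f'v{i}.npz',w=w,K=c[0],T=c[1])
    o=proj(c,[.485,-.02,.02]); print(o)
    M=[cv2.KeyPoint]; 
    # rectify to plane z=0.02, 4px/mm: x 0.41..0.56 , y -0.095..0.055
    g=[[.56,.055],[.56,-.095],[.41,-.095],[.41,.055]]
    src=np.float32([proj(c,[*k,.028]) for k in g]); H=cv2.getPerspectiveTransform(src,np.float32([[0,0],[399,0],[399,399],[0,399]]))
    ims.append(cv2.warpPerspective(w,H,(400,400),flags=cv2.INTER_CUBIC))
save(np.hstack(ims),'st',1.0); print(robot.current_time_s())
```

```text
180
[249.77381978 185.33015858]
270
[253.63609295 185.44027468]
39.8583
```

View pics/st.png

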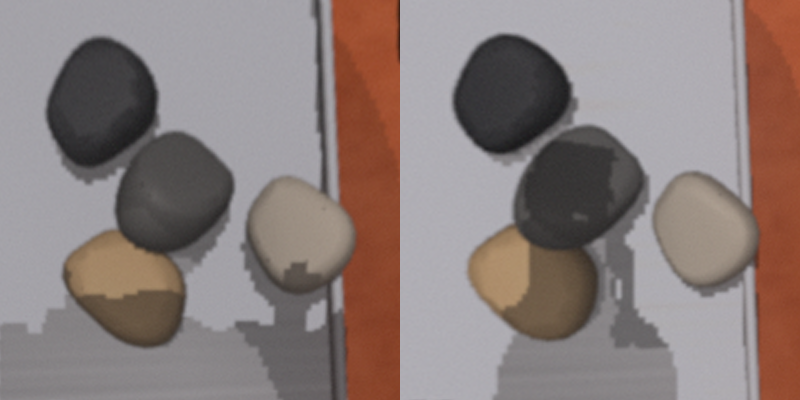

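The stones lie smooth and close together; pale rests partly on the rim. In the left half, dark is at (102,98), grey (176,188), sand (128,285) and pale (302,232), at 2.67 px/mm. I move pale to free tray space first. Then I probe dark's lean by touch along its long axis.

```bash
cat >> h.py <<'E'
def pick(x,y,yaw,z=.020,force=40,op=1.0):
    """yaw: tool yaw (closing axis = yaw-90). returns used yaw"""
    yy=goto([x,y,.10],yaw); fingers.gripper_to(op)
    hit=robot.line_to([x,y,z],velocity=.08,f_stop=6)
    if hit: print('HIT',robot.current_tool_pos(),robot.current_contact_force())
    fingers.gripper_to(0,force=force); 
    t=robot.current_tool_pos(); print('gap mm',round(robot.current_finger_gap()*85,1),np.round(t,4))
    robot.line_to([x,y,.12],velocity=.15); return yy
def probe(x,y,az,z0,tilt=25,d=.011,zmin=.004):
    """touch surface at x,y with the lower front edge of the shut fingers; edge is square to az (deg). returns contact z"""
    Rt=R.from_euler('xyz',down(az),degrees=True)*R.from_euler('y',tilt,degrees=True)
    # edge point in tool frame that is lowest
    c=[np.array([s*d,0,.017]) for s in(1,-1)]; e=min(c,key=lambda k:Rt.apply(k)[2]); off=Rt.apply(e)
    o=Rt.as_euler('xyz',degrees=True); P=np.array([x,y,0])-off
    robot.line_to(P+[0,0,z0+.012],o,velocity=.12)
    hit=robot.line_to(P+[0,0,zmin],o,velocity=.02,f_stop=2.0)
    z=robot.current_tool_pos()[2]+off[2]
    robot.line_to(P+[0,0,z0+.012],o,velocity=.12); return z if hit else None
E
python3 - <<'E'
from h import *
yy=pick(.473,-.054,90)
robot.line_to([.485,.095,.12],down(yy),velocity=.25); robot.line_to([.485,.095,.035],velocity=.12)
print('place',robot.line_to([.485,.095,.017],velocity=.03,f_stop=2),robot.current_tool_pos())
fingers.gripper_to(1.0); robot.line_to([.485,.095,.10],velocity=.2); print(robot.current_time_s())
goto([.50,-.01,.13],0); fingers.gripper_to(0)
# dark at rect px (105,97): 
x,y=.5235,.0145; az=14
u=np.array([np.cos(np.radians(az)),np.sin(np.radians(az))])
for k in(.010,-.010,0): print(k,probe(*(np.array([x,y])+k*u),az,.030))
print(robot.current_time_s())
E
```

```text
gap mm 41.5 [ 0.473  -0.054   0.0205]
place True [0.48518002 0.09473404 0.02038604]
46.05
0.01 0.027205288164795317Traceback (most recent call last):
  File "<stdin>", line 10, in <module>
  File "h.py", line 59, in probe
    hit=robot.line_to(P+[0,0,zmin],o,velocity=.02,f_stop=2.0)
station.PlanningError: the arm cannot follow that straight line within its joint ranges
```

```bash
cat >> h.py <<'E'
def outline(w,c,color,z=.015,box=None):
    """world outline stats of a stone by colour"""
    h=cv2.cvtColor(w,cv2.COLOR_RGB2HSV); H,S,V=[h[...,i].astype(int) for i in range(3)]
    m={'dark':(V<75),'grey':(V>=50)&(V<125)&(S<60),'sand':(S>75)&(H>10)&(H<24),'pale':(V>140)}[color].astype(np.uint8)
    g=lambda p:proj(c,[*p,z])
    x0,x1,y0,y1=box
    src=np.float32([g(p) for p in((x1,y1),(x1,y0),(x0,y0),(x0,y1))]); s=4000
    W,Hh=int((y1-y0)*s),int((x1-x0)*s)
    M=cv2.getPerspectiveTransform(src,np.float32([[0,0],[W,0],[W,Hh],[0,Hh]]))
    r=cv2.warpPerspective(m,M,(W,Hh),flags=cv2.INTER_NEAREST)
    r=cv2.morphologyEx(r,cv2.MORPH_OPEN,np.ones((25,25),np.uint8))
    q=cv2.convexHull(max(cv2.findContours(r,0,2)[0],key=cv2.contourArea)); mm=cv2.moments(q)
    cx,cy=mm['m10']/mm['m00'],mm['m01']/mm['m00']
    th=.5*np.arctan2(2*mm['mu11'],mm['mu20']-mm['mu02'])  # image angle of the long axis
    az=np.degrees(np.arctan2(-np.cos(th),-np.sin(th)))
    a,b=[4*np.sqrt(v)/s*1e3 for v in sorted(np.linalg.eigvalsh([[mm['mu20'],mm['mu11']],[mm['mu11'],mm['mu02']]])/mm['m00'])[::-1]]
    return np.array([x1-cy/s,y1-cx/s]),(az+90)%180-90,round(a,1),round(b,1)
E
python3 - <<'E'
from h import *
for i in(0,1):
    f=np.load(f'v{i}.npz'); c=(f['K'],f['T'])
    for n,b in(('dark',(.49,.56,-.012,.05)),('grey',(.46,.52,-.038,.015)),('sand',(.425,.478,-.022,.035))):
        try: print(i,n,outline(f['w'],c,n,box=b))
        except Exception as e: print(n,e)
print(robot.current_tool_pos(),robot.current_eef_rot(),robot.current_finger_gap())
E
```

```text
0 dark (array([0.52699963, 0.01887617]), np.float64(-17.138783006333824), np.float64(50.6), np.float64(41.4))
0 grey (array([ 0.49317227, -0.00821205]), np.float64(-46.423544894969986), np.float64(49.0), np.float64(44.7))
0 sand (array([0.45456206, 0.0087941 ]), np.float64(51.880952321595316), np.float64(50.3), np.float64(37.5))
1 dark (array([0.52665215, 0.01920572]), np.float64(-39.05603008017341), np.float64(46.6), np.float64(43.4))
1 grey (array([ 0.4898333 , -0.00847401]), np.float64(-57.324788760226774), np.float64(54.1), np.float64(44.4))
1 sand (array([0.45200983, 0.01047922]), np.float64(61.451903640244495), np.float64(51.1), np.float64(37.5))
[0.51555513 0.01257364 0.06126422] [-179.96663754  -24.91010013   13.94763268] -0.0006340514043169641
```

```bash
sed -i 's/zmin=.004/zmin=None/; s/P+\[0,0,zmin\]/P+[0,0,z0-.008 if zmin is None else zmin]/' h.py
python3 - <<'E'
from h import *
t0=robot.current_time_s()
x,y=.526,.018
for az in(-18,72):
    u=np.array([np.cos(np.radians(az)),np.sin(np.radians(az))])
    for k in(.010,-.010):
        try: print(az,k,probe(*(np.array([x,y])+k*u),az,.030))
        except robot.PlanningError as e: print(az,k,'no plan')
print(robot.current_time_s()-t0,robot.current_time_s())
E
```

```text
-18 0.01 0.027455267811595782
-18 -0.01 0.024588060798785415
72 0.01 0.025843196902471065
72 -0.01 0.026186427856623663
8.483399999999996 60.9417
```

Dark leans down toward azimuth ~155° by about 8°, as the text says. Place dark as the base, then set grey down alone on free tray space and look at it.

```bash
cat >> h.py <<'E'
def place(target,off,Rp,dyaw=0,tilt=None,fs=2.0,op=.75,v=.25):
    """target: xyz wanted for the stone's underside centre; off: that point in the tool frame when held; tilt: rotation vector (deg)"""
    Rn=R.from_euler('z',dyaw,degrees=True)*Rp
    if tilt is not None: Rn=R.from_rotvec(tilt,degrees=True)*Rn
    o=Rn.as_euler('xyz',degrees=True); P=np.array(target)-Rn.apply(off)
    t=robot.current_tool_pos(); zt=max(P[2]+.05,.15)
    if t[2]<zt-.005: robot.line_to([t[0],t[1],zt],velocity=.2)
    try: robot.line_to([P[0],P[1],zt],o,velocity=v)
    except robot.PlanningError: print('move_to'); robot.move_to([P[0],P[1],zt],o)
    robot.line_to(P+[0,0,.008],o,velocity=.15)
    hit=robot.line_to(P-[0,0,.006],o,velocity=.02,f_stop=fs); t=np.array(robot.current_tool_pos()); print('contact',hit,'dz mm',((t-P)[2]*1e3).round(1),robot.current_contact_force())
    fingers.gripper_to(op); z=Rn.as_matrix()[:,2]; robot.line_to(t-.04*z,velocity=.1)
    return t[2]-P[2]
def heldoff(x,y,yaw,s,zg=.020,zb=.003):
    Rp=R.from_euler('xyz',down(yaw),degrees=True); return Rp.inv().apply(np.array([*s,zb])-[x,y,zg]),Rp
C=np.array([.623,.319])
E
python3 - <<'E'
from h import *
robot.line_to(np.array(robot.current_tool_pos())+[0,0,.05],velocity=.2)
yy=pick(.530,.018,0,op=.72); off,Rp=heldoff(.530,.018,yy,(.5265,.018)); print(yy)
place([*C,.074],off,Rp); robot.line_to(np.array(robot.current_tool_pos())+[0,0,.03],velocity=.2); print(robot.current_time_s())
g=np.array([.494,-.011]); yy=pick(*g,130,op=.72); off,Rp=heldoff(*g,yy,(.4915,-.008)); print(yy)
place([.535,.075,.004],off,Rp); 
robot.line_to(np.array(robot.current_tool_pos())+[0,0,.02],velocity=.2); print(robot.current_time_s())
a=goto([.49,.045,.16],180); c=cam('wrist'); w=vision.grab_frame('wrist'); np.savez('v2.npz',w=w,K=c[0],T=c[1]); t=vision.grab_frame('top'); s=vision.grab_frame('scene')
save(np.vstack([w,np.hstack([s[170:320,90:346],t[80:230,80:336]])]),'v2',1.0)
E
```

```text
gap mm 40.5 [0.5307 0.0179 0.021 ]
180
contact True dz mm 1.1 [-0.95962223 -0.60793704  4.6917951 ]
69.175
gap mm 38.0 [ 0.4945 -0.011   0.0207]
130
contact True dz mm -0.3 [-0.65829463 -0.06144967  3.34306327]
76.5083
```

View pics/v2.png

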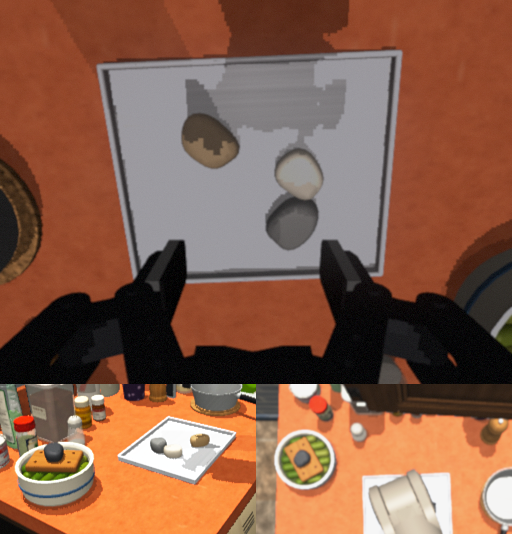

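Dark sits centred on the board. Grey is at (292,222), pale at (299,173) and sand at (210,140). Get the outlines, then probe grey.

Run:
```python
from h import *
f=np.load('v2.npz'); c=(f['K'],f['T'])
W={n:atz(c,*p,.015)[:2] for n,p in(('grey',(292,222)),('pale',(299,173)),('sand',(210,140)))}
for n,p in W.items():
    try: print(n,p.round(4),outline(f['w'],c,n,box=(p[0]-.034,p[0]+.034,p[1]-.034,p[1]+.034)))
    except Exception as e: print(n,p,e)
g,az,a,b=outline(f['w'],c,'grey',box=(W['grey'][0]-.034,W['grey'][0]+.034,W['grey'][1]-.034,W['grey'][1]+.034))
robot.line_to([.50,.05,.13],velocity=.2); fingers.gripper_to(0); t0=robot.current_time_s()
a0=az if abs(az-0)<90 else az-180
for A in(a0,a0+90 if a0<0 else a0-90):
    u=np.array([np.cos(np.radians(A)),np.sin(np.radians(A))])
    for k in(.010,-.010):
        try: print(round(A),k,probe(*(g+k*u),A,.031))
        except robot.PlanningError as e: print(A,k,'no plan')
robot.line_to(np.array(robot.current_tool_pos())+[0,0,.05],velocity=.2); print(robot.current_time_s()-t0,robot.current_time_s())
```

```text
grey [0.5277 0.0811] (array([0.53031609, 0.08206855]), np.float64(-39.81802596322284), np.float64(54.3), np.float64(41.0))
pale [0.4816 0.0857] (array([0.47838086, 0.10725314]), np.float64(7.291015478869468), np.float64(76.6), np.float64(28.9))
sand [0.4528 0.0092] (array([0.46207909, 0.00959136]), np.float64(82.9659760442076), np.float64(44.6), np.float64(25.0))
-40 0.01 0.026187104663799896
-40 -0.01 0.028520302141397783
50.18197403677716 0.01 no plan
50.18197403677716 -0.01 no plan
5.416700000000006 83.875
```

Run:
```python
from h import *
g=np.array([.5303,.0821]); t0=robot.current_time_s()
for A in(-130,50):
    u=np.array([np.cos(np.radians(A)),np.sin(np.radians(A))]); ok=True
    for k in(.009,-.009):
        for zt in(25,-25):
            try: print(A,k,zt,probe(*(g+k*u),A,.031,tilt=zt)); break
            except robot.PlanningError as e: ok=False
    if ok: break
robot.line_to(np.array(robot.current_tool_pos())+[0,0,.05],velocity=.2); print(robot.current_time_s()-t0,robot.current_time_s())
```

```text
-130 0.009 25 0.027476098949776952
-130 -0.009 25 0.028273317970390576
4.466700000000003 88.3417
```

Run:
```python
from h import *
g=np.array([.5303,.0821]); yy=pick(*g,140,op=.72); off,Rp=heldoff(*g,yy,g); print(yy)
L=np.radians(150+90)
place([*C,.098],off,Rp,dyaw=31,tilt=8*np.array([np.cos(L),np.sin(L),0]))
t=np.array(robot.current_tool_pos()); robot.line_to(t+[0,0,.05],velocity=.2); print(robot.current_time_s())
# look at the pile while leaving, then at sand
o=R.from_euler('xyz',robot.current_eef_rot(),degrees=True)
a=goto([.47,.045,.16],180); 
c=cam('wrist'); w=vision.grab_frame('wrist'); np.savez('v3.npz',w=w,K=c[0],T=c[1]); s=vision.grab_frame('scene'); tp=vision.grab_frame('top')
save(np.hstack([cv2.resize(s[180:310,90:220],(390,390),interpolation=cv2.INTER_CUBIC),cv2.resize(tp[115:195,90:170],(390,390),interpolation=cv2.INTER_CUBIC)]),'pile2')
h=cv2.cvtColor(w,cv2.COLOR_RGB2HSV)
print([ (x['rect'],x['p']) for x in recognise('stone_sand','wrist')][:2],[ (x['rect'],x['p']) for x in recognise('stone_pale','wrist')][:2])
u,v=map(int,proj(c,[.453,.0095,.02])); print(u,v,h[v-12:v+13:6,u-12:u+13:6].tolist()); u,v=map(int,proj(c,[.4816,.0857,.02])); print(u,v,h[v,u],h[v,u-45])
```

```text
gap mm 36.7 [0.5308 0.082  0.0209]
140
contact True dz mm 1.2 [-0.30949289 -0.20216614  3.68007904]
96.225
[([208.2, 162.9, 52.5, 56.9], 0.6)] [([295.9, 191.4, 48.7, 45.9], 0.66)]
208 162 [[[15, 94, 139], [16, 90, 139], [14, 92, 133], [15, 86, 77], [19, 73, 66]], [[16, 94, 136], [16, 92, 138], [16, 93, 137], [16, 91, 123], [15, 89, 100]], [[16, 94, 136], [16, 94, 135], [15, 96, 138], [15, 94, 138], [15, 93, 140]], [[15, 94, 135], [15, 93, 135], [16, 94, 136], [16, 90, 136], [16, 92, 138]], [[15, 92, 133], [16, 94, 135], [15, 94, 135], [14, 94, 136], [16, 93, 137]]]
296 194 [ 16  36 157] [129  11 164]
```

View pics/pile2.png

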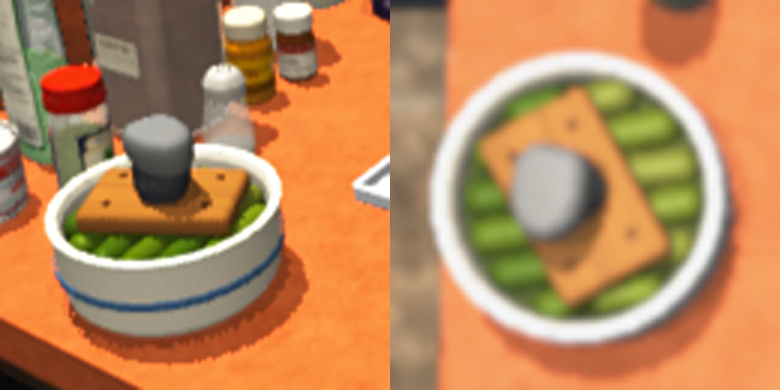

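Grey sits steadily on dark and the pile is upright. Check its centre, then measure and probe sand.

```bash
sed -i "s/'sand':(S>75)&(H>10)&(H<24),'pale':(V>140)/'sand':(S>60)\&(S<150)\&(H>10)\&(H<24),'pale':(S>22)\&(S<58)\&(H>8)\&(H<26)/" h.py
python3 - <<'E'
from h import *
print('grey',atz(cam('top'),121.8,154,.12), 'board', atz(cam('top'),90+(573-390)*80/390,115+196*80/390,.074))
f=np.load('v3.npz'); c=(f['K'],f['T']); B=lambda p:(p[0]-.034,p[0]+.034,p[1]-.034,p[1]+.034)
p=outline(f['w'],c,'pale',box=B((.4816,.0857))); print('pale',p)
s=outline(f['w'],c,'sand',box=B((.453,.0095))); print('sand',s)
g,az=s[0],s[1]
robot.line_to([.48,.03,.13],velocity=.2); fingers.gripper_to(0); t0=robot.current_time_s()
for A0 in(az+90,az):
    done=False
    for A in((A0+90)%180-90,(A0+90)%180-270):
        for tl in(25,-25):
            u=np.array([np.cos(np.radians(A)),np.sin(np.radians(A))])
            try:
                for k in(.008,-.008): print(round(A),k,tl,probe(*(g+k*u),A,.030,tilt=tl))
                done=True
            except robot.PlanningError: pass
            if done: break
        if done: break
robot.line_to(np.array(robot.current_tool_pos())+[0,0,.05],velocity=.2); print(robot.current_time_s()-t0,robot.current_time_s())
E
```

```text
grey [0.61780963 0.32031488 0.12      ] board [0.62147297 0.31807228 0.074     ]
pale (array([0.48203714, 0.08550769]), np.float64(51.26265149800864), np.float64(44.6), np.float64(37.2))
sand (array([0.45476896, 0.00772537]), np.float64(51.17914607109), np.float64(50.4), np.float64(38.9))
-39 0.008 25 0.025154698652562823
-39 -0.008 25 0.02725101201237692
-129 0.008 25 0.02736004516972506
-129 -0.008 25 0.02671636874305104
9.424999999999997 108.0583
```

Run:
```python
from h import *
g=np.array([.4548,.0077]); yy=pick(*g,51,op=.72); off,Rp=heldoff(*g,yy,g); print(yy)
L=np.radians(150+90)
place([.6215,.319,.125],off,Rp,dyaw=-8,tilt=1*np.array([np.cos(L),np.sin(L),0]),v=.2)
t=np.array(robot.current_tool_pos()); robot.line_to(t+[0,0,.04],velocity=.15); print(robot.current_time_s())
a=goto([.47,.075,.16],180)
s=vision.grab_frame('scene'); tp=vision.grab_frame('top')
save(np.hstack([cv2.resize(s[160:310,80:230],(390,390),interpolation=cv2.INTER_CUBIC),cv2.resize(tp[115:195,90:170],(390,390),interpolation=cv2.INTER_CUBIC)]),'pile3')
```

```text
gap mm 36.1 [0.4552 0.0078 0.0208]
-129
contact True dz mm -0.4 [0.65895709 0.20068816 4.68656525]
116.2417
```

View pics/pile3.png

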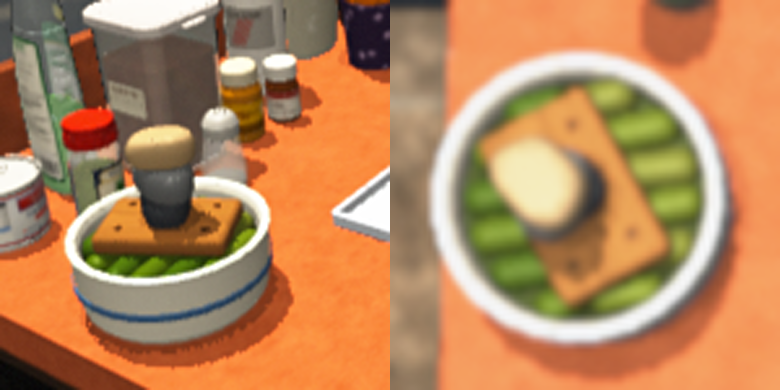

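Run:
```python
from h import *
S=atz(cam('top'),90+(537-390)*80/390,115+181*80/390,.145); print('sand',S)
g=np.array([.482,.0855]); yy=pick(*g,51,op=.72); off,Rp=heldoff(*g,yy,g); print(yy)
L=np.radians(-30+90)
tx=np.clip((S[:2]+[.622,.319])/2,[.616,.314],[.626,.324]); print(tx)
place([*tx,.150],off,Rp,tilt=7*np.array([np.cos(L),np.sin(L),0]),v=.2)
t=np.array(robot.current_tool_pos()); robot.line_to(t+[0,0,.04],velocity=.15); print(robot.current_time_s())
goto([.42,.0,.25],180)
s=vision.grab_frame('scene'); tp=vision.grab_frame('top')
save(np.vstack([np.hstack([cv2.resize(s[150:310,70:230],(390,390),interpolation=cv2.INTER_CUBIC),cv2.resize(tp[115:195,90:170],(390,390),interpolation=cv2.INTER_CUBIC)]),np.hstack([cv2.resize(s[140:210,260:400],(390,195)),cv2.resize(tp[140:275,280:380],(263,195)),np.zeros((195,127,3),np.uint8)])]),'pile4')
```

```text
sand [0.6187596  0.31747051 0.145     ]
gap mm 35.3 [0.4824 0.0857 0.0207]
231
[0.6203798  0.31823525]
contact True dz mm -0.6 [-0.03645827 -1.41227671  4.75093354]
125.175
```

View pics/pile4.png

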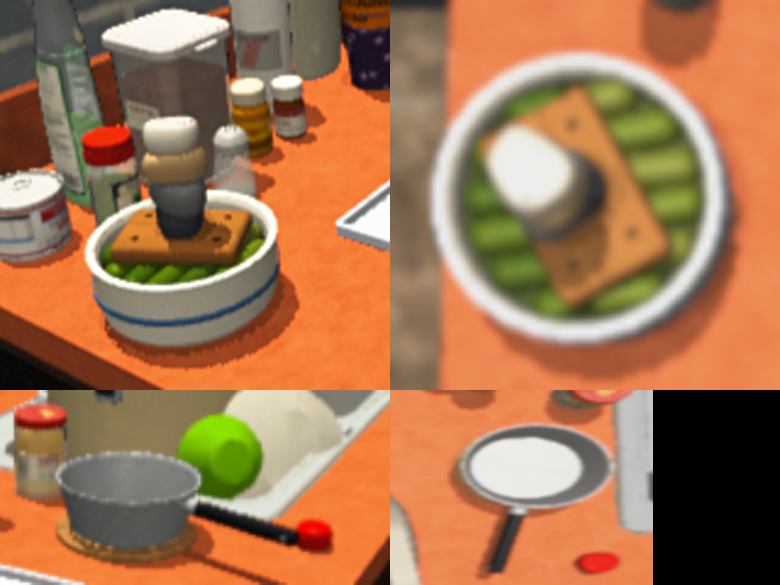

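The four stones stand in one pile at the board's middle, and the pan is empty and upright on its mat: its rim centre at about (336,192.6) px is within about 3 mm of the mat's centre. Hand in.

Run:
```python
from h import *
print('rim',atz(cam('top'),335.9,192.6,.068),robot.current_time_s()); print(workorder.close_job())
```

```text
rim [ 0.52478024 -0.23436128  0.068     ] 126.6833
the job is handed in; nothing more can be done
None
```

The job is handed in at 127 s; the judge's verdict was not shown. The stones were tipped onto the tray, the empty pan is back on its cork mat (about 2–3 mm off centre by camera), the board is in the crock, and all four stones are piled on it (dark, grey, sand, pale, bottom to top), upright in the last camera check.

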